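# Clamp the seed jar in the jar clamp and screw its lid home

## Robot

A 7-joint arm with a two-finger parallel gripper is mounted at the origin on a cart in front of the work surface, level with it; the furniture and walls round the work are solid. World frame = base frame: x ahead of the robot, y to its left, z up, the work surface at z = 0. Lengths are in m, angles in rad, forces in N, time in s.
With the tool pointing down it reaches from about 0.375 to 0.925 m from the base axis. Payload 3.1 kg.
Tool frame: the origin (TCP) lies between the finger pads; the fingertips stand 19 mm ahead of it and the grasp point (between the pads) is the TCP; z points along the fingers, y is the direction in which the jaws open and shut (so a half turn about z gives the same grasp; the last joint's range is limited). The gripper opens to 85 mm and grips with 20 to 120 N. Pads are 22 mm wide; open, the fingers measure 114 mm over their backs; the gripper's body (76 mm by 85 mm) begins 54 mm behind the grasp point. The pads swing forward as they close: fully open they stand 13 mm farther back than shut.
Start: joints at [1.03, 0.383, 0.044, 1.598, -0.018, 1.161, -0.05], TCP at [0.279, -0.587, 0.25] pointing down, gripper open.
Joint ranges: [-2.61, 2.61], [-0.41, 2.15], [-1.48, 1.57], [0, 2.5], [-1.57, 4.71], [0.05, 1.97], [-2.85, 2.85]. Speed limits (rad/s): [2.79, 2.79, 3.14, 3.14, 3.14, 3.14, 3.14].

## Interface

Orientations are given as a unit quaternion [x, y, z, w].
In Python, from bench import move_ptp, movel, move_j, move_gripper, pause, inverse_kinematics, read_camera, camera_params, MotionError, sign_off, look_for, tip_of, read_time_s, read_qpos, read_joint_vel, read_effort, read_eef_pos, read_tcp_rot, read_ft_force, read_ft_torque, read_finger_gap gives the robot as it stands. Calls block until the motion is done:
- move_ptp(position, orientation): joint-space move of the TCP to a pose.
- movel(position, orientation=None, speed=0.15): straight line of the TCP; orientation=None keeps the orientation; speed is the mean speed in m/s.
- move_j(angles): joint-space move.
- move_gripper(opening, effort=None): finger opening in m; effort is the grip in N (None keeps the last); returns when the fingers have stopped.
- pause(seconds).
- inverse_kinematics(position, orientation): joint angles nearest the present ones, or None.
- read_camera(name): name is "side" or "top"; returns the picture (400x640x3 uint8, red, green, blue); there is no depth.
- camera_params(name): a dict with "K" (3x3 intrinsics, pixels), "dist_coeffs" ([k1, k2, p1, p2, k3] as OpenCV has them; the pictures are not rectified), "camera_from_world" (4x4, takes a point from world to camera coordinates). Camera axes: x right, y down, z forward; pixel columns grow to the right and rows downward; lengths in m; the calibration is good to about 2 mm. A picture is of the moment at which its call begins. camera_params takes no time and is no camera call.
A pose or a line that the arm cannot do raises MotionError and nothing moves.
- sign_off(): hands the job in, once; it reports no verdict.
Trained networks look in the newest picture that a camera, given by its name, has taken for a name from the list of things; names that differ only in an ending like _2 or _b are one class to them, and where a whole thing is asked for, a point or a joint stands for the part that bears it (a point fixed in the world has none). Each returns a list of dicts, best first, with "confidence" (0 to 1); they miss things now and then, are a little off and sometimes report something else, mostly with a low value. They report only what shows in the picture. A call takes as long as a camera call. They do not tell look-alikes from the thing itself.
- look_for(camera, name): "at" ([column, row] in pixels, amid what is visible of it).
- tip_of(camera, name): "at" ([column, row] in pixels: a listed point, or the origin of a listed thing).
Readings, each from a call of its own:
- read_time_s(): time.
- read_qpos(): joint angles.
- read_joint_vel(): joint speeds.
- read_effort(): joint torques, N m.
- read_eef_pos(): TCP position.
- read_tcp_rot(): TCP orientation.
- read_ft_force(): force on the tool from outside, world axes, zero at the start.
- read_ft_torque(): the same for the moment, N m.
- read_finger_gap(): finger opening in m.
Only numpy, scipy, OpenCV 4.12 (cv2) and the standard library are available. Lean on these libraries where they do the work, as an engineer would, in place of code of your own. Each camera call takes 0.05 s, during which the arm holds its last target.

## Task

The jar of black seed stands loose in the white jar clamp and its lid is not screwed home. Turn the red knob clockwise until the jar is just nipped with no play between the rubber pad and the back plate, then give the knob a quarter of a turn more and no further, for the jar is glass. Then screw the black lid clockwise to its stop, let go, and leave the other things where they are.

Things in the scene. Friction and masses are not known exactly. Their poses are not given: they have to be found in the camera images.
- knob_grip (a point): Grip point of the red knob: on its axis, 9 mm below its flat top. The knob is a finely fluted round cylinder, 52 mm in diameter, 27 mm tall, standing 6 to 33 mm above the sloping white face that carries it; this point is 24 mm above that face. Site z is the knob's axis, pointing out of the face: it leans 30 degrees from vertical, away from the jar.
- knob (a joint): Angle of the knob from its open end, rad; it grows clockwise seen from outside and drives the pad to the jar, 16 mm a turn. Starts at 0 to 0.6; friction 0.18 N m (grip firmly); stays where left. First touch comes 1.1 to 2.8 rad after the start: over the next 0.3 rad the torque tending to unscrew grows by 0.05 N m, a quarter turn on by 0.12 N m in all. Pushing the loose jar is hardly felt.
- pad_face (a point): Centre of the front of the black rubber pad (40 wide, 30 high, 10 mm thick) that presses the jar, 46 mm above the clamp's underside; point y is its travel towards jar and back plate. The pad is sprung on its spindle (22 N preload, then 7.5 N per mm): once the jar is nipped the pad stands still while the spindle goes on behind it.
- pad: The same sprung pad as a body; its origin is the clamp's origin shifted by the pad's travel.
- holder: Jar clamp fixed to the worktop: white base 104 x 250 x 8 mm; origin on its underside below the middle of the jar, z up, y from knob to back plate. Sloping face 80 x 66 mm, centred at y = -112, z = 75 mm. The upright rubber-faced back plate behind the jar (80 mm wide, top at z = 76 mm, front at y = 37 mm) is locked 0 to 2.5 mm farther back, a setting not known beforehand.
- jar: Glass jar of black seed, square with rounded edges, 74 x 74 mm, 126 mm tall with its round lid, about 0.36 kg, origin in the centre of its underside, z up; it stands loose on the clamp's base plate between pad and back plate, roughly square to them, with a few mm of play.
- lid_center (a point): on the jar's axis at mid-height of its black screw lid: the lid is a black cylinder 62 mm in diameter and 30 mm tall, this point 15 mm below its flat top (111 mm above the jar's underside)
- jar_lid (a joint): how far the lid is unscrewed, rad: 0 is screwed home at its stop, positive is counterclockwise seen from above; it starts 0.5 to 1.0 rad open and turns with little friction (0.02 N m)
- salt: salt shaker with a grey cap, 44 mm in diameter, 90 mm tall, origin under its centre: a bystander
- tomato: red tomato, about 70 mm, origin under its centre: a bystander
- cup: small steel cup, 70 mm in diameter, 62 mm tall, origin under its centre: a bystander
Things that resemble listed ones, but are neither listed nor needed, are in the scene too. There is more than one size of the jar; the job needs the larger.

How it is judged:
On the way, in this order (a step that is already met when the one before it is completed fails the run):
1. the jar is clamped: the pad presses it with the force of roughly a quarter turn past first touch, the lid still unscrewed (contact force between pad and jar between 31 and 60 N and value of joint jar_lid above 0.25 rad), for 0.2 s.
2. the lid is screwed home (value of joint jar_lid below 0.06 rad), for 0.2 s.
At the end, for the whole second after the job is handed in: The jar stands upright in the clamp, at rest, pressed by the pad with 31 to 60 N (about a quarter turn past first touch, give or take a tenth of a turn), its lid within 0.06 rad of its stop; the pad never pressed over 70 N and no bystander was moved over 20 mm (contact force between pad and jar between 31 and 60 N and value of joint jar_lid below 0.06 rad and angle between jar's own z axis and vertical below 0.05 rad and horizontal distance between jar and holder below 0.006 m and linear speed of jar below 0.01 m/s).
It fails at once if the jar is squeezed too hard (over 70 N) (contact force between pad and jar above 70 N).
It fails at once if a bystander is moved by more than 20 mm (distance of any of salt, tomato, cup from where it was at the start of the episode above 0.02 m).
It also fails if it takes over 61 s, if anything falls off the work surface, if the arm or the gripper's body presses on something with over 40 N, if the wrist force passes 120 N, or if a joint passes its speed limit or range.

## Working session

There is one attempt and no reset: what is moved stays moved. The work goes in short steps, each a Python script; the robot and the scene stay as the last script left them, time stands still between calls to the robot, and variables do not carry over. Pictures are saved under pics/ and viewed, and the job is handed in when it is done.

```bash
ls; mkdir -p pics; python3 - <<'E'
from bench import *
import cv2
for c in ("side","top"):
    im=read_camera(c); cv2.imwrite(f"pics/{c}0.png",im[:,:,::-1])
    p=camera_params(c); print(c,p["K"],p["dist_coeffs"],p["camera_from_world"])
    for n in ("knob_grip","pad_face","holder","jar","lid_center","salt","tomato","cup"):
        print(n,[(l["at"],round(l["confidence"],2)) for l in tip_of(c,n)], [(l["at"],round(l["confidence"],2)) for l in look_for(c,n)])
print(read_time_s(),read_qpos(),read_tcp_rot(),read_eef_pos())
E
```

```text
pics
side [[394.75985346   0.         316.27826337]
 [  0.         394.75985346 199.7430694 ]
 [  0.           0.           1.        ]] [-0.05080815  0.          0.          0.          0.        ] [[ 0.93075477 -0.36528218 -0.01626288 -0.46106192]
 [-0.25364187 -0.61297586 -0.7482823   0.31146468]
 [ 0.26336544  0.70059227 -0.66318106  0.66048704]
 [ 0.          0.          0.          1.        ]]
knob_grip [([322.5, 252.8], 0.71), ([294.2, 188.8], 0.15)] [([323.7, 250.1], 0.62)]
pad_face [([252.9, 212.8], 0.72), ([310.0, 238.8], 0.44)] [([312.7, 235.7], 0.4)]
holder [([305.7, 242.3], 0.71)] [([312.9, 264.0], 0.6), ([293.6, 176.7], 0.24)]
jar [([306.3, 240.7], 0.77), ([361.2, 228.5], 0.65)] [([360.2, 215.6], 0.82), ([305.2, 215.4], 0.72)]
lid_center [([306.6, 200.3], 0.81), ([365.0, 201.3], 0.78)] [([304.5, 201.1], 0.65), ([364.6, 201.3], 0.65)]
salt [([436.5, 269.3], 0.6)] [([440.8, 260.0], 0.65)]
tomato [([255.0, 212.1], 0.63)] [([252.7, 201.8], 0.67)]
cup [([293.6, 193.1], 0.75)] [([292.8, 179.5], 0.63)]
top [[516.14773799   0.         319.33852563]
 [  0.         516.14773799 
[... 440 characters left out ...]
349.1, 224.6], 0.66)]
holder [] [([356.6, 226.9], 0.55)]
jar [([334.0, 165.0], 0.91), ([326.1, 224.7], 0.75), ([327.8, 221.4], 0.17)] [([332.9, 156.7], 0.88), ([325.7, 221.7], 0.78)]
lid_center [([326.4, 220.5], 0.92), ([331.5, 154.7], 0.63)] [([329.8, 159.1], 0.98), ([324.4, 220.3], 0.73)]
salt [([410.0, 119.1], 0.68), ([326.7, 222.9], 0.25)] [([414.0, 116.9], 0.67)]
tomato [([253.1, 267.5], 0.56)] [([253.7, 268.0], 0.89)]
cup [([238.1, 215.7], 0.73)] [([233.8, 209.3], 0.95), ([391.0, 223.7], 0.23)]
1.7 [ 1.03020366  0.38290256  0.04389689  1.59789287 -0.01792403  1.16118395
 -0.04989113] [ 9.75586472e-01  2.19615651e-01  2.25113246e-05 -3.38878757e-06] [ 0.27853429 -0.5873094   0.25027079]
```

View pics/side0.png

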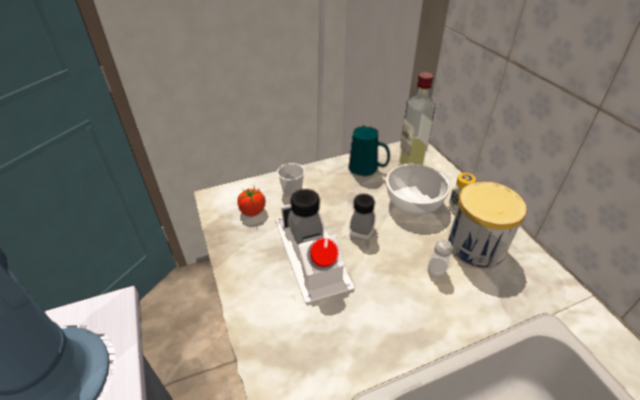

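View pics/top0.png

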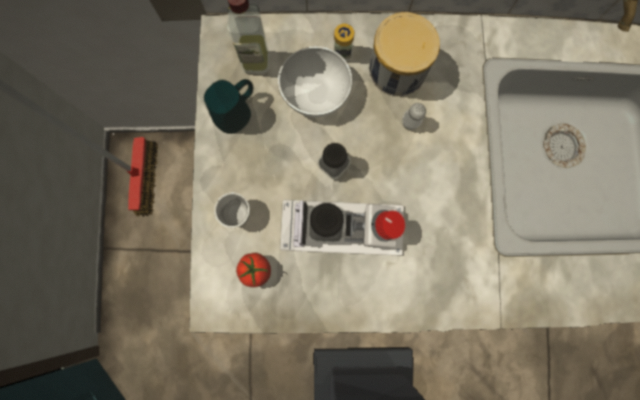

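```bash
cat > h.py <<'E'
import numpy as np, cv2
from bench import *
from scipy.optimize import least_squares
from scipy.spatial.transform import Rotation as R
P={c:camera_params(c) for c in ("side","top")}
def proj(c,X):
    M=np.array(P[c]["camera_from_world"]); r,_=cv2.Rodrigues(M[:3,:3])
    return cv2.projectPoints(np.atleast_2d(np.asarray(X,float)),r,M[:3,3],np.array(P[c]["K"]),np.array(P[c]["dist_coeffs"]))[0][:,0]
def tri(s,t):
    f=lambda X:np.r_[(proj("side",X)[0]-s),(proj("top",X)[0]-t)]
    o=least_squares(f,[0.5,0,0.05]); return o.x,np.abs(o.fun).max()
E
python3 - <<'E'
from h import *
for n,s,t in [("knob",[322.5,252.8],[393.2,224.9]),("pad",[310,238.8],[347.3,226.1]),("jar",[306.3,240.7],[326.1,224.7]),("lid",[306.6,200.3],[326.4,220.5]),
 ("lid2",[365,201.3],[331.5,154.7]),("jar2",[361.2,228.5],[334,165]),("salt",[436.5,269.3],[410,119.1]),("tom",[255,212.1],[253.1,267.5]),("cup",[293.6,193.1],[238.1,215.7])]:
    print(n,tri(s,t))
for c in("side","top"):
    im=cv2.imread(f"pics/{c}0.png")
    cr=im[150:310,220:400] if c=="side" else im[150:290,270:450]
    cv2.imwrite(f"pics/{c}0c.png",cv2.resize(cr,None,fx=3.7,fy=3.7,interpolation=2))
E
```

```text
knob (array([0.51593201, 0.01440648, 0.09621051]), np.float64(0.3193930129393152))
pad (array([0.51997654, 0.09792876, 0.04941989]), np.float64(0.19298913220677605))
jar (array([ 0.52691847,  0.13923082, -0.00055632]), np.float64(0.5325928434482421))
lid (array([0.52592676, 0.13895596, 0.12140391]), np.float64(2.0723016851365514))
lid2 (array([0.65811521, 0.12772589, 0.08270228]), np.float64(1.717693476720683))
jar2 (array([0.65332999, 0.12153456, 0.0056706 ]), np.float64(0.6710985180363878))
salt (array([ 0.75324139, -0.04184389, -0.00131034]), np.float64(0.3780264851770312))
tom (array([ 0.44198603,  0.29000344, -0.01296021]), np.float64(0.6914561457892887))
cup (array([ 0.5520356 ,  0.32257616, -0.01309059]), np.float64(1.9269168901920466))
```

View crops.

View pics/top0c.png

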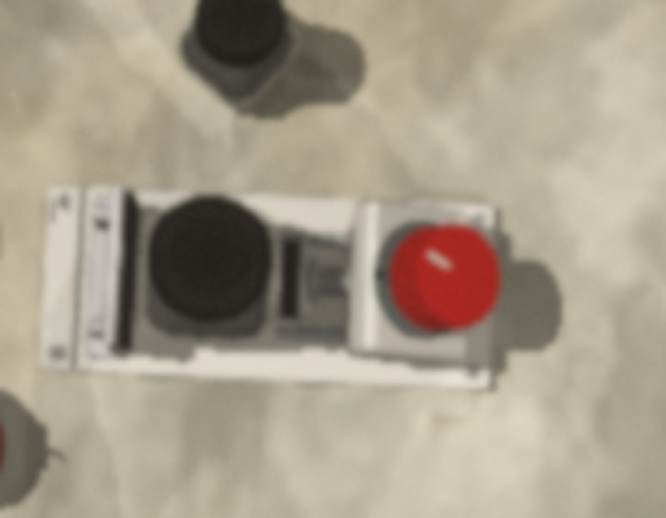

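View pics/side0c.png

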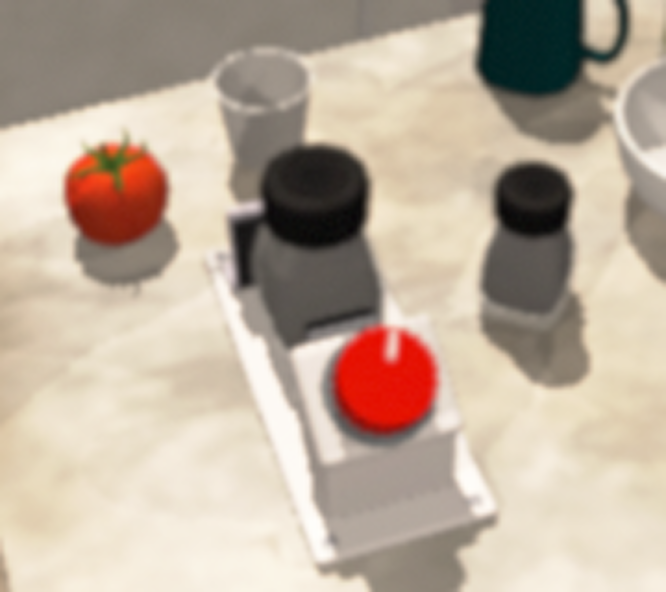

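The candidates are two black-lidded jars. The larger stands in the clamp, at side (305,215) and top (326,222). The smaller, loose look-alike is at side (363,216) and top (334,158). I choose the clamped one; the close crop confirms it, with the red knob beside it at top (391,225). Next I fit the clamp pose from the base corners.

```bash
python3 - <<'E'
from h import *
tc=np.array([[44,187],[497,205],[490,388],[40,367]])/3.7+[270,150]   # back-left(+x), front(+x)...
sc=np.array([[208,255],[318,565],[495,512]])/3.7+[220,150]
# nets
def T(p,L): 
    x,y,a,_=p; c,s=np.cos(a),np.sin(a); L=np.asarray(L,float)
    return np.c_[x+c*L[:,0]-s*L[:,1],y+s*L[:,0]+c*L[:,1],L[:,2]]
def f(p):
    o=p[3]; b,fy=o+.125,o-.125
    r=[proj("top",T(p,[[.052,b,.008],[.052,fy,.008],[.052*-1,fy,.008],[-.052,b,.008]]))-tc,
       proj("side",T(p,[[-.052,b,.008],[-.052,fy,.008],[.052,fy,.008]]))-sc]
    k=[[0,-.124,.075+.024*np.cos(np.pi/6)]]
    r+=[proj("side",T(p,k))-[322.5,252.8],proj("top",T(p,k))-[393.2,224.9]]
    return np.concatenate(r).ravel()
o=least_squares(f,[.525,.139,-.08,-.03]);print(o.x);print(o.fun.reshape(-1,2).round(1))
# overlay
p=o.x; th=np.linspace(0,2*np.pi,60)
ax=np.array([0,-.5,np.cos(np.pi/6)]);u=np.array([1,0,0]);v=np.cross(ax,u)
c=np.array([0,-.112,.075])
ring=lambda h,r:c+ax*h+r*(np.outer(np.cos(th),u)+np.outer(np.sin(th),v))
lid=lambda z:np.c_[.031*np.cos(th),.031*np.sin(th),0*th+z]
b,fy=p[3]+.125,p[3]-.125
base=np.array([[.052,b,.008],[.052,fy,.008],[-.052,fy,.008],[-.052,b,.008]])
for cam,(x0,y0) in {"top":(270,150),"side":(220,150)}.items():
    im=cv2.imread(f"pics/{cam}0c.png")
    for L,col in[(ring(.033,.026),(255,255,0)),(base,(0,255,0)),(lid(.134),(255,0,255))]:
        q=(proj(cam,T(p,L))-[x0,y0])*3.7+1.8
        cv2.polylines(im,[q.astype(int)],True,col,1)
    cv2.imwrite(f"pics/{cam}0o.png",im)
E
```

```text
[ 0.52378103  0.13835416 -0.05186631 -0.03420454]
[[ 1.7 -1.5]
 [ 0.5 -0.7]
 [ 1.1  0.4]
 [-0.2  0.4]
 [-2.7 -1.4]
 [-1.6 -0.6]
 [ 0.2 -0.8]
 [ 1.  -0.2]
 [-0.2 -0.4]]
```

View pics/top0o.png

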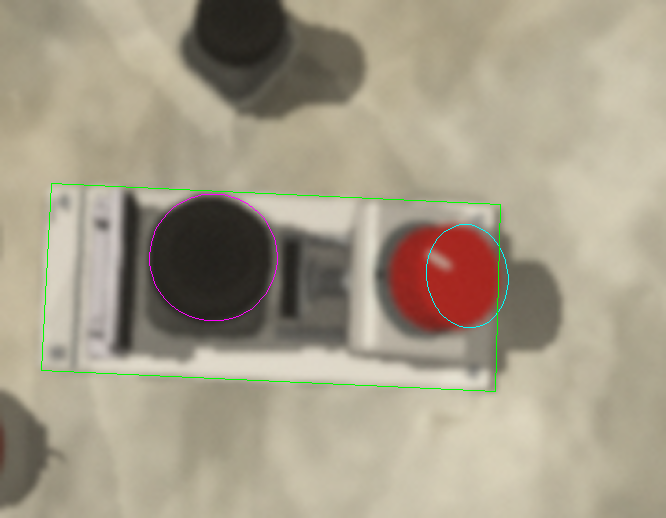

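View pics/side0o.png

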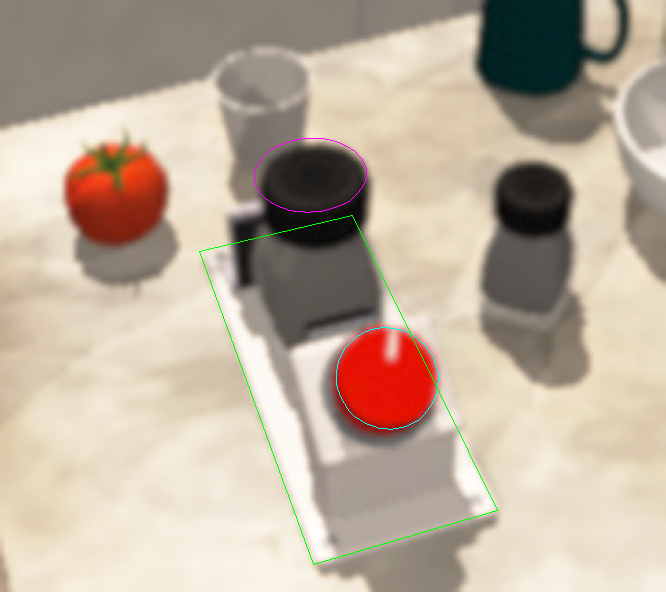

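```bash
cat >> h.py <<'E'
th=np.linspace(0,2*np.pi,72,endpoint=False)
def knobpts(c,yaw):  # c = grip point
    ax=R.from_euler("z",yaw).apply([0,-.5,np.cos(np.pi/6)]);u=R.from_euler("z",yaw).apply([1,0,0]);v=np.cross(ax,u)
    ring=lambda h,r:c+ax*h+r*(np.outer(np.cos(th),u)+np.outer(np.sin(th),v))
    return np.r_[ring(-.018,.026),ring(.009,.026)]
def cylpts(c): 
    z=lambda h:np.c_[c[0]+.031*np.cos(th),c[1]+.031*np.sin(th),0*th+c[2]+h]
    return np.r_[z(-.015),z(.015)]
def mom(q):
    h=cv2.convexHull(q.astype(np.float32)); m=cv2.moments(h); x0,x1=q.min(0),q.max(0)
    return np.array([m["m10"]/m["m00"],m["m01"]/m["m00"],np.sqrt(m["m00"])]),h
def blob(mask,near):
    n,l,s,c=cv2.connectedComponentsWithStats(mask.astype(np.uint8))
    i=1+np.argmin(np.hypot(*(c[1:]-near).T)+1e3*(s[1:,4]<80)); 
    p=np.argwhere(l==i)[:,::-1].astype(float)
    h=cv2.convexHull(p.astype(np.float32)); m=np.zeros(mask.shape,np.uint8); cv2.fillConvexPoly(m,h.astype(int),1)
    p=np.argwhere(m)[:,::-1]; return np.array([*p.mean(0),np.sqrt(len(p))]),s[i]
E
python3 - <<'E'
from h import *
yaw=-.06
B={}
for cam,nk,nl in[("side",(323,250),(305,200)),("top",(391,225),(326,220))]:
    im=cv2.imread(f"pics/{cam}0.png").astype(int); b,g,r=im[...,0],im[...,1],im[...,2]
    B[cam]=(blob((r>130)&(g<85)&(b<85),nk),blob((r<60)&(g<60)&(b<60),nl)); print(cam,B[cam])
for nm,i,fn,x0 in[("knob",0,lambda c:knobpts(c,yaw),[.516,.0144,.096]),("lid",1,cylpts,[.525,.139,.119])]:
    f=lambda c:np.concatenate([mom(proj(k,fn(c)))[0][:2]-B[k][i][0][:2] for k in("side","top")])
    o=least_squares(f,x0,diff_step=1e-3);print(nm,o.x,o.fun.round(2),[mom(proj(k,fn(o.x)))[0][2] for k in("side","top")])
    fz=lambda c:f([c[0],c[1],x0[2]]); o=least_squares(fz,x0[:2],diff_step=1e-3);print("  zfix",o.x,o.fun.round(2))
E
```

```text
side ((array([323.47596154, 252.44871795,  24.97999199]), array([310, 239,  28,  28, 574], dtype=int32)), (array([300.61226725, 206.93428258,  30.21588986]), array([284, 190,  35,  37, 702], dtype=int32)))
top ((array([390.2295082 , 224.30104322,  25.90366769]), array([376, 211,  29,  28, 629], dtype=int32)), (array([326.43959732, 220.4082774 ,  29.89983278]), array([311, 204,  32,  34, 875], dtype=int32)))
knob [0.51844833 0.01677748 0.09443737] [-0.14  0.03  0.03 -0.14] [np.float64(25.93458648662391), np.float64(26.771485854327494)]
  zfix [0.51819296 0.01644205] [-0.2  -0.35  0.32 -0.1 ]
lid [0.5210494  0.14011257 0.10624377] [ 1.79 -0.37 -0.32  1.58] [np.float64(27.931869609789707), np.float64(30.6403528464643)]
  zfix [0.51911669 0.13669664] [ 1.22 -3.65  1.63  1.85]
```

```bash
cat >> h.py <<'E'
YAW=-.047
K=np.array([.5183,.0165,.0957])
AX=R.from_euler("z",YAW).apply([0,-.5,np.cos(np.pi/6)])
def kq(phi):
    z=-AX; x=R.from_euler("z",YAW).apply([1,0,0]); y=np.cross(z,x)
    return (R.from_matrix(np.c_[x,y,z])*R.from_euler("z",phi)).as_quat()
def dq(phi):
    z=np.array([0,0,-1.]); x=R.from_euler("z",YAW).apply([1,0,0]); y=np.cross(z,x)
    return (R.from_matrix(np.c_[x,y,z])*R.from_euler("z",phi)).as_quat()
def rd():
    print("t",round(read_time_s(),2),"q",np.round(read_qpos(),3),"F",np.round(read_ft_force(),2),"M",np.round(read_ft_torque(),3),"gap",round(read_finger_gap(),4),"p",np.round(read_eef_pos(),4))
E
python3 - <<'E'
from h import *
rd()
for phi in np.arange(-3.0,3.2,.5):
    for h in (.1,0):
        s=inverse_kinematics(K+AX*h,kq(phi)); print(round(phi,2),h,None if s is None else np.round(s,2))
for phi in np.arange(-3.0,3.2,.5):
    s=inverse_kinematics([.524,.14,.127],dq(phi)); print("lid",round(phi,2),None if s is None else np.round(s,2))
rd()
E
```

```text
t 1.7 q [ 1.03   0.383  0.044  1.598 -0.018  1.161 -0.05 ] F [ 0.98  0.49 -0.15] M [-0.026  0.009  0.048] gap 0.0853 p [ 0.2785 -0.5873  0.2503]
-3.0 0.1 [ 0.78  0.37 -0.59  1.93 -0.37  1.02  1.81]
-3.0 0 [ 0.69  0.5  -0.59  2.   -0.35  0.81  1.78]
-2.5 0.1 [ 0.76  0.37 -0.56  1.93 -0.38  1.03  1.32]
-2.5 0 [ 0.66  0.49 -0.56  2.   -0.37  0.81  1.3 ]
-2.0 0.1 [ 0.75  0.36 -0.55  1.93 -0.39  1.03  0.82]
-2.0 0 [ 0.65  0.49 -0.55  2.   -0.38  0.81  0.81]
-1.5 0.1 [ 0.72  0.36 -0.52  1.93 -0.4   1.03  0.34]
-1.5 0 [ 0.61  0.48 -0.5   2.   -0.41  0.82  0.33]
-1.0 0.1 [ 0.62  0.34 -0.4   1.93 -0.45  1.04 -0.13]
-1.0 0 [ 0.55  0.46 -0.43  2.   -0.46  0.83 -0.13]
-0.5 0.1 [ 0.52  0.32 -0.28  1.94 -0.49  1.06 -0.59]
-0.5 0 [ 0.47  0.45 -0.33  2.01 -0.52  0.84 -0.58]
0.0 0.1 [ 0.46  0.32 -0.22  1.94 -0.51  1.06 -1.07]
0.0 0 [ 0.42  0.44 -0.27  2.01 -0.55  0.85 -1.05]
0.5 0.1 [ 0.42  0.32 -0.17  1.94 -0.53  1.07 -1.56]
0.5 0 [ 0.38  0.44 -0.23  2.01 -0.57  0.86 -1.54]
1.0 0.1 [ 0.36  0.31 -0.1   1.95 -0.55  1.08 -2.04]
1.0 0 [ 0.32  0.43 -0.16  2.01 -0.61  0.87 -2.01]
1.5 0.1 [ 0.29  0.31 -0.0
[... 509 characters left out ...]
6 -0.82  1.93  0.42  0.93 -0.29]
lid -1.5 [ 0.33  0.45 -0.79  1.93  0.4   0.92 -0.77]
lid -1.0 [ 0.31  0.44 -0.77  1.93  0.39  0.92 -1.26]
lid -0.5 [ 0.27  0.43 -0.71  1.93  0.35  0.91 -1.74]
lid 0.0 [ 0.22  0.41 -0.65  1.93  0.31  0.9  -2.21]
lid 0.5 [ 0.11  0.38 -0.52  1.94  0.24  0.88 -2.65]
lid 1.0 [-1.24  0.62  1.16  2.   -0.69  0.99 -2.36]
lid 1.5 [ 0.64  0.71 -1.24  1.92  0.76  1.1   2.24]
lid 2.0 [ 0.64  0.71 -1.24  1.92  0.76  1.1   1.74]
lid 2.5 [ 0.64  0.71 -1.24  1.92  0.76  1.1   1.24]
lid 3.0 [ 0.46  0.52 -0.96  1.92  0.52  0.97  0.92]
t 1.7 q [ 1.03   0.383  0.044  1.598 -0.018  1.161 -0.05 ] F [ 0.98  0.49 -0.15] M [-0.026  0.009  0.048] gap 0.0853 p [ 0.2785 -0.5873  0.2503]
```

```bash
python3 - <<'E'
from h import *
s=np.array(inverse_kinematics(K+AX*.09,kq(-3.0))); s[6]+=.9
print(s.round(3)); move_j(s); rd()
print(np.array([read_ft_torque() for _ in range(5)]).round(3))
pause(.1);print(np.array([read_ft_torque() for _ in range(2)]).round(3))
print(read_time_s())
q=read_tcp_rot(); z=R.from_quat(q).as_matrix()[:,2]; print(z,AX)
movel(K+AX*.003,None,speed=.12); rd()
for c in("side","top"):
    im=read_camera(c); cv2.imwrite(f"pics/{c}1.png",im[:,:,::-1])
a=cv2.imread("pics/side1.png")[150:310,220:400];b=cv2.imread("pics/top1.png")[140:300,300:480]
cv2.imwrite("pics/1.png",cv2.resize(np.hstack([a,b]),None,fx=2.2,fy=2.2,interpolation=2))
E
```

```text
[ 0.772  0.383 -0.59   1.936 -0.367  1.002  2.706]
t 4.04 q [ 0.772  0.382 -0.589  1.936 -0.367  1.002  2.706] F [-0.59  0.77  0.37] M [-0.577  0.009 -0.041] gap 0.0857 p [ 0.5164 -0.0294  0.1737]
[[-0.577  0.009 -0.041]
 [-0.577  0.009 -0.041]
 [-0.577  0.009 -0.041]
 [-0.577  0.009 -0.041]
 [-0.577  0.009 -0.041]]
[[-0.533  0.018  0.038]
 [-0.533  0.018  0.038]]
4.1417
[ 0.02432347  0.49904322 -0.86623567] [-0.02349135 -0.49944785  0.8660254 ]
t 5.02 q [ 0.691  0.495 -0.592  1.994 -0.35   0.813  2.684] F [-0.57  0.06 -0.11] M [-0.542  0.058  0.039] gap 0.0857 p [0.5189 0.0145 0.0987]
```

View pics/1.png

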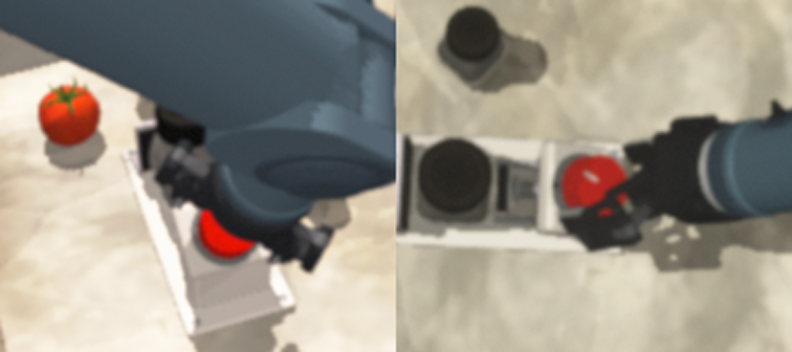

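The fingers straddle the knob, which shows between them at side (322,250) and top (391,224). I close on it now and check the side force.

```bash
cat >> h.py <<'E'
def avg(n=8,dt=.02):
    F=[];M=[]
    for _ in range(n):
        pause(dt);F.append(read_ft_force());M.append(read_ft_torque())
    return np.mean(F,0),np.mean(M,0)
E
python3 - <<'E'
from h import *
F0,M0=avg(8);np.save("f0.npy",np.r_[F0,M0]);print(F0.round(2),M0.round(3),"ax",AX@M0)
move_gripper(.045,20); 
F,M=avg(6);Rm=R.from_quat(read_tcp_rot()).as_matrix();rd();print("toolF",(Rm.T@(F-F0)).round(2),"ax",AX@(M-M0), "toolM",(Rm.T@(M-M0)).round(3))
E
```

```text
[0.07 0.08 0.34] [-0.522  0.017 -0.026] ax -0.01877911372943208
t 5.76 q [ 0.691  0.495 -0.592  1.994 -0.35   0.813  2.684] F [-0.24 -2.37  2.33] M [-0.595  0.031  0.042] gap 0.0512 p [0.5186 0.0145 0.0985]
toolF [ 1.01 -0.34 -2.55] ax 0.052715433294149266 toolM [ 0.05   0.103 -0.053]
```

```bash
cat >> h.py <<'E'
import json,os
def step(dphi,n=8,dt=.02):
    q=np.array(read_qpos()) if not os.path.exists("qt.npy") else np.load("qt.npy")
    q[6]-=dphi; move_j(q); np.save("qt.npy",q)
    f0=np.load("f0.npy"); F,M=[],[];E=[]
    for _ in range(n):
        pause(dt);F.append(read_ft_force());M.append(read_ft_torque());E.append(read_effort()[6])
    F=np.mean(F,0)-f0[:3];M=np.mean(M,0)-f0[3:]
    Rm=R.from_quat(read_tcp_rot()).as_matrix()
    print("t%.2f q7t %.3f q7 %.3f ax %.3f eff %.3f toolF %s gap %.4f"%(read_time_s(),q[6],read_qpos()[6],AX@M,np.mean(E),(Rm.T@F).round(1),read_finger_gap()))
    open("log.txt","a").write(json.dumps([q[6],AX@M,np.mean(E)])+"\n")
E
rm -f qt.npy; python3 - <<'E'
from h import *
move_gripper(.03,70); rd()
step(0); step(.4); step(.4); step(.1); step(.1)
E
```

```text
t 5.97 q [ 0.691  0.494 -0.592  1.994 -0.35   0.814  2.684] F [-1.35 -2.28  5.26] M [-0.531  0.238  0.161] gap 0.0499 p [0.5186 0.0143 0.0988]
t6.36 q7t 2.684 q7 2.684 ax 0.046 eff -0.024 toolF [ 0.7  0.4 -3.3] gap 0.0501
t6.96 q7t 2.284 q7 2.286 ax -0.156 eff 0.168 toolF [ 1.6  1.8 -5.3] gap 0.0497
t7.56 q7t 1.884 q7 1.886 ax -0.142 eff 0.165 toolF [ 2.4  1.7 -5.9] gap 0.0498
t7.94 q7t 1.784 q7 1.786 ax -0.150 eff 0.161 toolF [ 2.3  1.5 -6.1] gap 0.0502
t8.32 q7t 1.684 q7 1.686 ax -0.159 eff 0.161 toolF [ 2.9  1.6 -5.9] gap 0.0501
```

```bash
python3 - <<'E'
from h import *
Rm=R.from_quat(read_tcp_rot()); print(kq(0), (R.from_quat(kq(-3.0)).inv()*Rm).as_rotvec())
for c in("side","top"):
    im=read_camera(c); cv2.imwrite(f"pics/{c}2.png",im[:,:,::-1])
a=cv2.imread("pics/side2.png")[190:290,270:370];b=cv2.imread("pics/top2.png")[170:270,340:440]
cv2.imwrite("pics/2.png",cv2.resize(np.hstack([a,b]),None,fx=4,fy=4,interpolation=2))
E
```

```text
[ 0.96565912 -0.02269717  0.00608169 -0.25874758] [-0.00115659  0.00085985  0.09821504]
```

View pics/2.png

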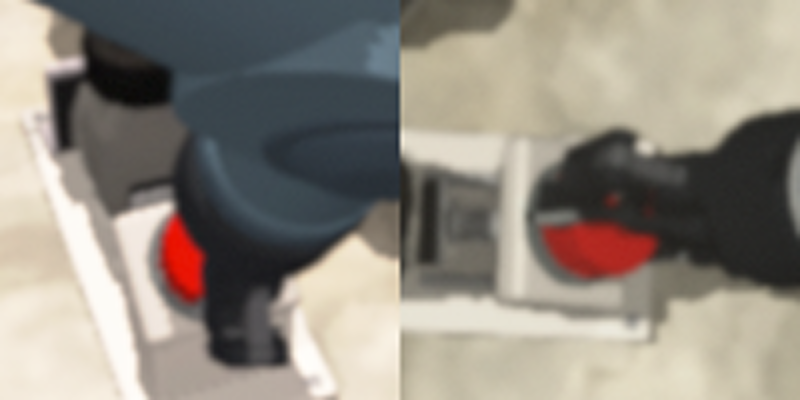

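```bash
python3 - <<'E'
from h import *
print(proj("top",K+.009*AX),proj("side",K+.009*AX))
for f in("top0","top1","top2"):
    g=cv2.imread(f"pics/{f}.png").mean(2)[219:231,335:366].mean(0); print(f,g.round(0).astype(int))
    w=np.clip(75-g[8:18],0,None);print((w*np.arange(343,353)).sum()/w.sum())
E
```

```text
[[394.92497223 223.64306829]] [[324.3534331  250.73980141]]
top0 [ 37  37  38  38  38  40  46  64  90 106  95  62  39  35  41  61  84  90
  83  83  84  83  82  80  80  80  83  91 105 126 149]
347.99775051124743
top1 [ 40  40  41  41  42  44  50  69  98 114 103  68  42  37  44  66  91  97
  90  90  91  90  89  87  86  87  90  98 114 136 161]
348.00544378698226
top2 [ 39  40  41  41  41  44  55  77  95  87  59  40  38  47  71  94  97  91
  94  94  92  89  88  88  87  87  91 103 120 137 160]
346.7435543278085
```

The pad line in the top view shifted 1.26 px towards the jar, from column 348.0 to 346.74. So the knob turns clockwise and drives as expected. I'll follow both torque and pad position in small steps.

```bash
cat >> h.py <<'E'
def pad():
    im=read_camera("top").astype(float).mean(2); g=im[219:231,335:366].mean(0)
    # left/right edges at half level between lid-gap & dark
    a=g/np.median(g[18:25])*85; w=np.clip(75-a[6:18],0,None); w[:1]=0
    i=5+np.argmin(a[6:17])+1; lo=max(i-4,6); w=np.clip(75-a[lo:i+5],0,None)
    x=np.arange(335+lo,335+i+5); s=slice(max(0,lo-6),None)
    # jar lid edge: crossing of 65 left of the gap
    k=np.where((a[:-1]<65)&(a[1:]>=65))[0]; k=k[0] if len(k) else 0
    return (w*x).sum()/w.sum(), 335+k+(65-a[k])/(a[k+1]-a[k])
E
python3 - <<'E'
from h import *
print(pad())
for _ in range(6): step(.1,6); print("  pad",np.round(pad(),2))
E
```

```text
(np.float64(346.7745556378449), np.float64(341.6098112107296))
t8.82 q7t 1.584 q7 1.586 ax -0.147 eff 0.159 toolF [ 2.9  1.4 -5.9] gap 0.0500
  pad [346.69 341.59]
t9.22 q7t 1.484 q7 1.486 ax -0.139 eff 0.159 toolF [ 3.2  1.  -5.8] gap 0.0503
  pad [346.57 341.44]
t9.62 q7t 1.384 q7 1.386 ax -0.142 eff 0.159 toolF [ 3.6  1.8 -6.2] gap 0.0499
  pad [346.35 341.31]
t10.03 q7t 1.284 q7 1.286 ax -0.154 eff 0.160 toolF [ 3.1  0.8 -6. ] gap 0.0502
  pad [346.18 341.1 ]
t10.43 q7t 1.184 q7 1.186 ax -0.144 eff 0.160 toolF [ 3.4  1.3 -5.8] gap 0.0505
  pad [346.04 341.04]
t10.82 q7t 1.084 q7 1.086 ax -0.151 eff 0.160 toolF [ 3.9  1.  -5.7] gap 0.0499
  pad [345.91 340.8 ]
```

```bash
python3 - <<'E'
from h import *
for _ in range(14):
    step(.1,4); print("  pad",np.round(pad(),2))
    if json.loads(open("log.txt").read().split("\n")[-2])[2]>.18: break
E
```

```text
t11.19 q7t 0.984 q7 0.986 ax -0.166 eff 0.156 toolF [ 3.2  0.4 -5.4] gap 0.0500
  pad [345.83 340.69]
t11.56 q7t 0.884 q7 0.886 ax -0.155 eff 0.143 toolF [ 3.8  0.2 -5.2] gap 0.0498
  pad [345.76 340.62]
t11.93 q7t 0.784 q7 0.786 ax -0.103 eff 0.121 toolF [ 3.2  0.2 -5. ] gap 0.0502
  pad [345.72 340.61]
t12.29 q7t 0.684 q7 0.686 ax -0.085 eff 0.107 toolF [ 3.3  0.1 -4.9] gap 0.0498
  pad [345.7  340.62]
t12.66 q7t 0.584 q7 0.586 ax -0.110 eff 0.103 toolF [ 3.2 -0.2 -4.3] gap 0.0500
  pad [345.69 340.61]
t13.03 q7t 0.484 q7 0.486 ax -0.128 eff 0.099 toolF [ 3.5 -0.2 -4.3] gap 0.0496
  pad [345.68 340.62]
t13.39 q7t 0.384 q7 0.386 ax -0.105 eff 0.095 toolF [ 3.6 -0.3 -3.8] gap 0.0504
  pad [345.68 340.64]
t13.76 q7t 0.284 q7 0.286 ax -0.074 eff 0.091 toolF [ 3.2 -0.1 -4.1] gap 0.0504
  pad [345.65 340.6 ]
t14.12 q7t 0.184 q7 0.188 ax -0.075 eff 0.083 toolF [ 3.9  0.  -3. ] gap 0.0501
  pad [345.64 340.63]
t14.49 q7t 0.084 q7 0.089 ax -0.095 eff 0.081 toolF [ 5.   0.2 -2.4] gap 0.0501
  pad [345.55 340.62]
t14.86 q7t -0.016 q7 -0.011 ax -0.002 eff 0.067 toolF [ 6.9  0.5 -1.9] gap 0.0500
  pad [345.62 340.63]
t15.22 q7t -0.116 q7 -0.111 ax -0.057 eff 0.074 toolF [ 6.5 -0.  -1.9] gap 0.0500
  pad [345.61 340.63]
t15.59 q7t -0.216 q7 -0.211 ax -0.036 eff 0.071 toolF [ 6.5 -0.2 -1.4] gap 0.0501
  pad [345.5  340.63]
t15.96 q7t -0.316 q7 -0.311 ax -0.050 eff 0.067 toolF [ 6.6 -0.9 -1.5] gap 0.0498
  pad [345.51 340.61]
```

Torque sign: what I read after each stop is friction rebound minus load. The load started to rise at q7 ≈ 1.0, and the pad also stopped moving there, at column 345.7 with the lid edge at 340.6. I go on to a quarter turn past that (q7 ≈ -0.57), release, back off and check.

```bash
python3 - <<'E'
from h import *
step(.127,4); step(.127,8); print(pad())
move_gripper(.085); rd()
movel(np.array(read_eef_pos())+AX*.075,None,speed=.15); 
q=np.array(inverse_kinematics(np.array([.5,-.12,.26]),dq(-1.57))); move_j(q); rd()
for c in("side","top"):
    im=read_camera(c); cv2.imwrite(f"pics/{c}3.png",im[:,:,::-1])
    for n in("jar","lid_center"): print(c,n,[(l["at"],round(l["confidence"],2)) for l in tip_of(c,n)])
a=cv2.imread("pics/side3.png")[170:290,260:360];b=cv2.imread("pics/top3.png")[170:290,300:420]
cv2.imwrite("pics/3.png",cv2.resize(np.hstack([a,b]),None,fx=3.6,fy=3.6,interpolation=2))
E
```

```text
t16.32 q7t -0.443 q7 -0.438 ax -0.057 eff 0.058 toolF [ 6.8 -0.9 -0.5] gap 0.0502
t16.71 q7t -0.570 q7 -0.565 ax -0.045 eff 0.061 toolF [ 6.4 -1.7 -0.5] gap 0.0500
(np.float64(345.47167835080995), np.float64(340.61527702230165))
t 17.2 q [ 0.692  0.495 -0.591  1.995 -0.35   0.814 -0.569] F [-0.43 -1.11 -0.08] M [-0.48  -0.064  0.   ] gap 0.0851 p [0.5179 0.0136 0.0982]
t 18.46 q [ 0.732  0.166 -0.628  1.886  0.107  1.124  0.017] F [ 0.52 -0.23 -0.43] M [-0.06   0.023 -0.012] gap 0.0851 p [ 0.4995 -0.1187  0.2593]
side jar [([360.4, 228.0], 0.94), ([305.7, 238.6], 0.74)]
side lid_center [([304.4, 198.7], 0.61)]
top jar [([334.4, 164.5], 0.79), ([325.5, 223.1], 0.59)]
top lid_center [([331.3, 154.0], 0.71), ([325.4, 219.4], 0.66)]
```

View pics/3.png

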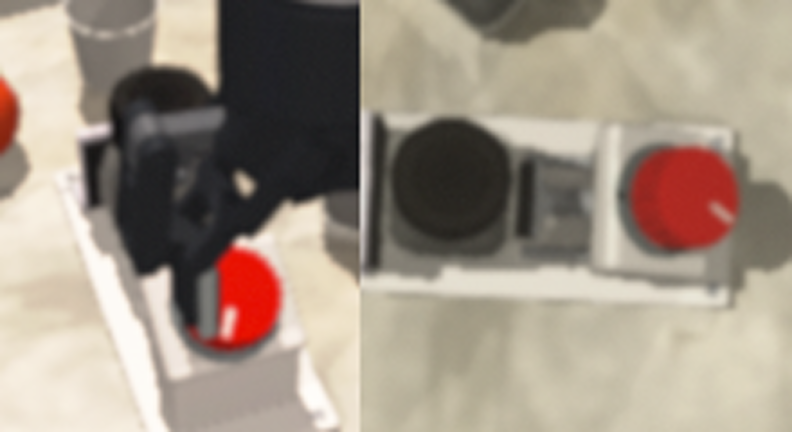

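```bash
python3 - <<'E'
from h import *
C=K+.009*AX; u=R.from_euler("z",YAW).apply([1,0,0]); v=np.cross(AX,u)
def pl(c,px): 
    return least_squares(lambda s:proj(c,C+s[0]*u+s[1]*v)[0]-px,[0,0],x_scale=.01).x
for f,c,(x0,y0,w) in[("top0","top",(372,205,36)),("top3","top",(372,205,36)),("side0","side",(308,235,32)),("side3","side",(308,235,32))]:
    im=cv2.imread(f"pics/{f}.png").astype(float)[y0:y0+w,x0:x0+w]
    S=cv2.resize(im,None,fx=1,fy=1); r=S[...,2];g=S[...,1]
    red=(r>110)&(g<70); h=cv2.convexHull(np.argwhere(red)[:,::-1].astype(np.int32)); m=np.zeros(red.shape,np.uint8);cv2.fillConvexPoly(m,h,1); m=cv2.erode(m,np.ones((3,3)))
    base=np.median(g[red]); wt=np.clip(g-base-15,0,None)*m; yy,xx=np.mgrid[:w,:w]
    cen=np.array([(wt*xx).sum(),(wt*yy).sum()])/wt.sum()+[x0,y0]
    d=np.c_[xx.ravel()+x0-cen[0],yy.ravel()+y0-cen[1]];cv=(d*wt.ravel()[:,None]).T@d;ev=np.linalg.eigh(cv)[1][:,1]
    p0,p1,pc=pl(c,cen-ev*2.),pl(c,cen+ev*2.),pl(c,cen)
    t=p1-p0; 
    if t@pc<0:t=-t
    print(f,cen.round(2),"pos",(pc*1e3).round(1),"ang pos",np.arctan2(pc[1],pc[0]).round(3),"ang dir",np.arctan2(t[1],t[0]).round(3))
E
```

```text
top0 [388.07 219.78] pos [ 5.7 16.2] ang pos 1.231 ang dir 1.161
top3 [399.55 228.33] pos [ -7.8 -11.2] ang pos -2.18 ang dir -2.135
side0 [325.39 244.31] pos [ 5.5 11.2] ang pos 1.112 ang dir 1.16
side3 [320.36 258.06] pos [-11.3 -11.3] ang pos -2.36 ang dir -1.694
```

```bash
python3 - <<'E'
from h import *
im=cv2.imread("pics/top3.png").astype(int)
m=(im.max(2)<58); b,s=blob(m,(326,219)); print(b,s)
f=lambda c:mom(proj("top",cylpts([c[0],c[1],.119])))[0][:2]-b[:2]
o=least_squares(f,[.524,.14],diff_step=1e-3);print(o.x,o.fun, mom(proj("top",cylpts([*o.x,.119])))[0])
vis=cv2.resize(im[180:260,290:370].astype(np.uint8),None,fx=7,fy=7,interpolation=2)
th2=th
for z in(.134,):
    q=(proj("top",np.c_[o.x[0]+.031*np.cos(th),o.x[1]+.031*np.sin(th),0*th+z])-[290,180])*7+3
    cv2.polylines(vis,[q.astype(int)],True,(255,255,0),1)
cv2.imwrite("pics/lid3.png",vis)
for phi in (-2.2,-1.9,-1.57,-1.2): print(phi,inverse_kinematics([*o.x,.129],dq(phi)))
E
```

```text
[324.89359268 220.06864989  29.563491  ] [309 204  33  33 853]
[0.52315615 0.14244266] [-5.61199499e-07  1.49470537e-07] [324.89359212 220.06865004  31.06597088]
-2.2 [ 0.32636155  0.44801232 -0.79185907  1.92701717  0.39539412  0.9278836
 -0.07659704]
-1.9 [ 0.3087      0.44057835 -0.76937534  1.9277345   0.38109104  0.92344066
 -0.36557377]
-1.57 [ 0.28856844  0.43258828 -0.7439647   1.9285628   0.36526039  0.91870069
 -0.68334103]
-1.2 [ 0.26226614  0.42286275 -0.71108042  1.92966153  0.34527697  0.9129787
 -1.03785114]
```

View pics/lid3.png

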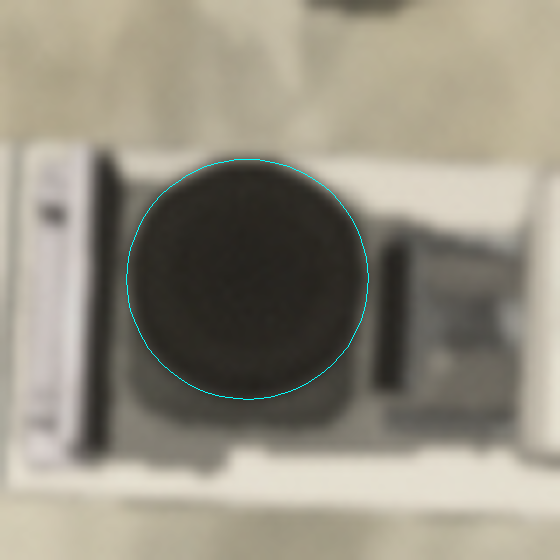

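```bash
python3 - <<'E'
from h import *
L=np.array([.5234,.1422])
q=inverse_kinematics([*L,.2],dq(-1.97)); move_j(q); print(inverse_kinematics([*L,.129],dq(-1.97)))
movel([*L,.129],None,speed=.12); F0,M0=avg(8); np.save("f0.npy",np.r_[F0,M0]); rd()
Rm=R.from_quat(read_tcp_rot()).as_matrix()
for g,e in((.068,20),(.065,20),(.064,20),(.063,20)):
    move_gripper(g,e); F,M=avg(4); print(g,read_finger_gap(),"toolF",(Rm.T@(F-F0)).round(2),"toolM",(Rm.T@(M-M0)).round(3))
    if np.abs(F-F0).max()>4: break
rd()
im=read_camera("top"); cv2.imwrite("pics/top4.png",im[:,:,::-1]); im2=read_camera("side"); cv2.imwrite("pics/side4.png",im2[:,:,::-1])
cv2.imwrite("pics/4.png",cv2.resize(np.hstack([im2[140:290,230:380],im[140:290,260:410]])[:,:,::-1],None,fx=2.6,fy=2.6,interpolation=2))
E
```

```text
[ 0.31552498  0.44354692 -0.77746637  1.92707132  0.38643492  0.92519588
 -0.2990829 ]
t 20.68 q [ 0.314  0.442 -0.776  1.926  0.385  0.925 -0.298] F [-0.47 -0.12  0.06] M [-0.016 -0.013  0.031] gap 0.0849 p [0.5244 0.1425 0.1301]
0.068 0.06805709470311064 toolF [ 0.32  0.5  -0.32] toolM [-0.183  0.004 -0.012]
0.065 0.06491113956952668 toolF [-0.07  3.62 -1.57] toolM [-0.83  -0.016 -0.019]
0.064 0.06407875626656177 toolF [-0.1   5.18 -2.76] toolM [-1.214 -0.082  0.012]
t 21.63 q [ 0.314  0.442 -0.776  1.925  0.386  0.923 -0.298] F [5.07 1.55 3.32] M [ 0.368 -1.19  -0.014] gap 0.0641 p [0.5253 0.1429 0.1301]
```

View pics/4.png

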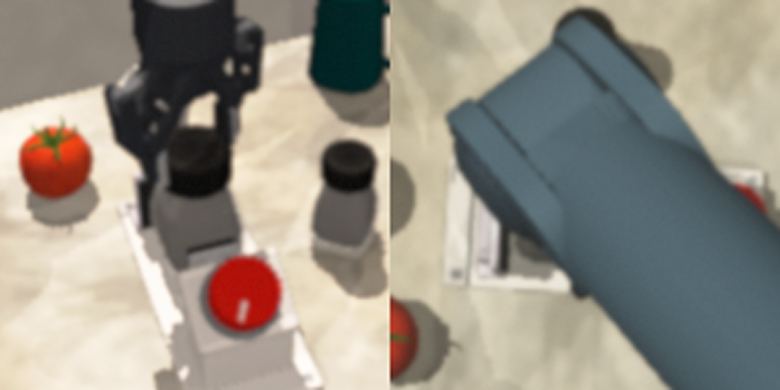

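The +x finger touches first, so I shift the tool about 2.5 mm along the jaw axis and close again.

```bash
python3 - <<'E'
from h import *
move_gripper(.074,20)
Rm=R.from_quat(read_tcp_rot()).as_matrix(); d=Rm[:,1]*np.sign(Rm[0,1]); print(d)
p0=np.array(read_eef_pos()); f0=np.load("f0.npy");F0,M0=f0[:3],f0[3:]
movel([.5234+.0027*d[0],.1422+.0027*d[1],.129],None,speed=.05); rd()
for g in(.067,.065,.064,.063,.062,.061):
    move_gripper(g,20); F,M=avg(4); print(g,read_finger_gap(),"toolF",(Rm.T@(F-F0)).round(2),"toolM",(Rm.T@(M-M0)).round(3))
    if np.abs(F-F0).max()>5: break
rd()
E
```

```text
[ 0.93857242  0.34505226 -0.00455496]
t 22.25 q [ 0.311  0.448 -0.773  1.922  0.387  0.928 -0.299] F [0.68 0.46 0.26] M [0.048 0.021 0.032] gap 0.0739 p [0.5252 0.1429 0.1284]
0.067 0.0670216449901761 toolF [0.4  0.1  0.38] toolM [ 0.023  0.027 -0.002]
0.065 0.06486257167573052 toolF [ 0.78 -0.08  0.68] toolM [-0.017 -0.024  0.041]
0.064 0.06390624706401854 toolF [ 0.57  0.3  -0.53] toolM [-0.036  0.007  0.025]
0.063 0.06296995908304692 toolF [ 0.12  1.04 -0.22] toolM [-0.22  -0.011  0.016]
0.062 0.061886060070520485 toolF [-0.05  1.99 -0.82] toolM [-0.486 -0.033 -0.005]
0.061 0.061144742215477894 toolF [-0.3   2.15 -2.91] toolM [-0.52  -0.109  0.004]
t 23.98 q [ 0.311  0.447 -0.774  1.92   0.388  0.927 -0.299] F [2.01 0.58 4.3 ] M [ 0.128 -0.531 -0.025] gap 0.0611 p [0.5267 0.1434 0.1296]
```

```bash
rm -f qt.npy; python3 - <<'E'
from h import *
import h
h.AX=np.array([0,0,1.])
move_gripper(.05,25); rd()
step(0,4)
e0=json.loads(open("log.txt").read().split("\n")[-2])
tot=0
for i in range(14):
    step(.1,3); tot+=.1
    l=json.loads(open("log.txt").read().split("\n")[-2])
    if abs(l[1])>.25 or abs(l[2]-e0[2])>.25: break
print(tot); rd()
E
```

```text
t 24.19 q [ 0.311  0.447 -0.774  1.92   0.388  0.928 -0.299] F [ 2.41 -0.52  5.39] M [ 0.035 -0.4    0.077] gap 0.0602 p [0.5267 0.1435 0.1299]
t24.51 q7t -0.299 q7 -0.299 ax 0.005 eff -0.021 toolF [-0.2  1.7 -3. ] gap 0.0598
t24.81 q7t -0.399 q7 -0.397 ax -0.008 eff -0.017 toolF [-0.2  2.1 -3.1] gap 0.0599
t25.11 q7t -0.499 q7 -0.496 ax -0.003 eff -0.018 toolF [ 0.5  2.3 -2.7] gap 0.0596
t25.41 q7t -0.599 q7 -0.596 ax -0.033 eff -0.021 toolF [ 0.7  3.3 -1.8] gap 0.0599
t25.71 q7t -0.699 q7 -0.696 ax 0.004 eff -0.023 toolF [ 1.   3.8 -1.6] gap 0.0598
t26.01 q7t -0.799 q7 -0.795 ax -0.036 eff 0.006 toolF [ 1.9  4.7 -1.5] gap 0.0600
t26.31 q7t -0.899 q7 -0.895 ax -0.024 eff -0.007 toolF [ 1.6  5.3 -0.8] gap 0.0594
t26.61 q7t -0.999 q7 -0.995 ax -0.032 eff -0.007 toolF [ 2.8  5.8 -0.5] gap 0.0598
t26.91 q7t -1.099 q7 -1.095 ax -0.037 eff -0.007 toolF [ 3.3  4.9 -0.8] gap 0.0598
t27.21 q7t -1.199 q7 -1.195 ax 0.006 eff -0.031 toolF [3.8 4.5 0.1] gap 0.0595
t27.51 q7t -1.299 q7 -1.293 ax 0.451 eff -0.476 toolF [ 0.   4.3 -3.1] gap 0.0601
0.9999999999999999
t 27.51 q [ 0.311  0.446 -0.773  1.92   0.39   0.93  -1.293] F [ 3.28 -3.05  3.26] M [-0.636 -0.747  0.439] gap 0.0601 p [0.5269 0.1415 0.1299]
```

```bash
python3 - <<'E'
from h import *
import h
h.AX=np.array([0,0,1.])
step(0,6)
move_gripper(.08,25); pause(.1); rd()
p=np.array(read_eef_pos()); movel([p[0],p[1],.22],None,speed=.15)
q=np.array(inverse_kinematics(np.array([.42,-.25,.28]),dq(-1.2))); move_j(q); rd()
for c in("side","top"):
    im=read_camera(c); cv2.imwrite(f"pics/{c}5.png",im[:,:,::-1])
print("pad/lid edge",pad())
im=cv2.imread("pics/top5.png").astype(int); b,s=blob(im.max(2)<58,(326,219)); print("lid blob",b,s)
a=cv2.imread("pics/side5.png")[150:290,240:380];b=cv2.imread("pics/top5.png")[150:290,280:420]
cv2.imwrite("pics/5.png",cv2.resize(np.hstack([a,b]),None,fx=2.8,fy=2.8,interpolation=2))
for n in("salt","tomato","cup","jar"): print(n,[(c,tip_of(c,n)[:2]) for c in("side","top")])
E
```

```text
t27.86 q7t -1.299 q7 -1.293 ax 0.495 eff -0.497 toolF [-0.1  4.8 -4. ] gap 0.0597
t 28.3 q [ 0.31   0.447 -0.775  1.921  0.387  0.928 -1.299] F [0.48 0.25 0.13] M [-0.041 -0.043 -0.032] gap 0.0799 p [0.5256 0.1437 0.1293]
t 30.57 q [ 1.127  0.096 -0.706  1.913  0.067  1.157 -0.019] F [-0.85  0.45  0.54] M [ 0.019 -0.022 -0.076] gap 0.0796 p [ 0.4206 -0.2487  0.2796]
pad/lid edge (np.float64(345.4222043967614), np.float64(340.60049019607845))
lid blob [324.93318486 220.24944321  29.96664813] [309 204  33  34 871]
salt [('side', [{'at': [435.4, 268.5], 'confidence': 0.61}]), ('top', [{'at': [409.3, 121.9], 'confidence': 0.74}])]
tomato [('side', [{'at': [254.4, 210.6], 'confidence': 0.89}]), ('top', [{'at': [253.5, 268.7], 'confidence': 0.59}])]
cup [('side', [{'at': [294.9, 193.3], 'confidence': 0.52}]), ('top', [{'at': [236.7, 214.5], 'confidence': 0.75}])]
jar [('side', []), ('top', [{'at': [334.5, 165.7], 'confidence': 0.87}, {'at': [326.7, 225.1], 'confidence': 0.73}])]
```

View pics/5.png

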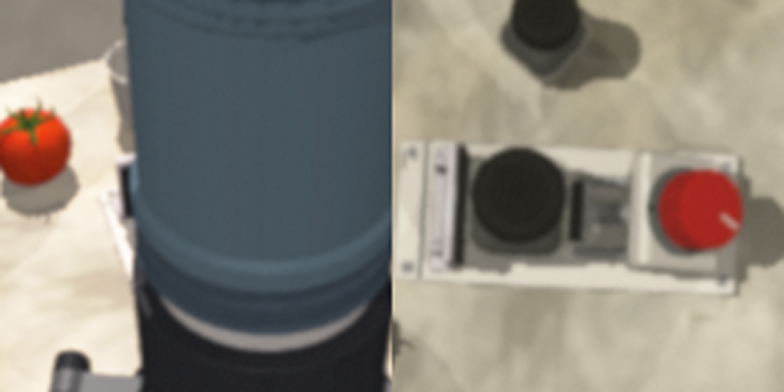

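```bash
python3 - <<'E'
from bench import *
sign_off(); print(read_time_s())
E
```

```text
the job is handed in; nothing more can be done
the job is handed in; nothing more can be done
```

I clamped the jar, screwed the lid to its stop and let go. The job went in at about 31 s of the 61 s allowed. I couldn't read the pad force directly, so that part is inferred.

- **Knob:** I turned it clockwise 3.25 rad in one grip. First touch was at q7 ≈ 1.0 rad: the load torque began to rise and, in the top view, the pad and lid edge stopped moving. I stopped 1.57 rad (a quarter turn) past that.
- **Clamp force:** It should be about 39–46 N, within the 31–60 N limits. The quarter turn past first touch gives 46 N. The wrist torque rose by about 0.10 N m against the 0.12 expected, so it points to the lower end.
- **Knob mark:** In the top view the knob's white mark had turned about 3.30 rad, so the grip did not slip. The side view couldn't confirm this because a finger was in the way.
- **Lid:** On the first close one finger touched early, at about 5 N. I moved the tool 2.7 mm and gripped again. The lid then turned freely for about 0.9 rad and met a hard stop, with torque going from about 0 to 0.45–0.5 N m.
- **After release:** In the top view the lid was within 0.2 px of where it was before I turned it. Salt, tomato and cup were within the networks' scatter of about 3 px, so not visibly moved. The arm hid the jar from the side camera in the last pictures, so I judged upright from the top view only.

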